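# Open a feed bottle whose thread hand is unknown and hold the cap off

### The job

I want to draw a dose of plant feed from the left of the two bottles in the oak rack (left as the robot faces them). One bottle of the pair has a left-hand thread and the other a right-hand thread, and nothing shows which: find out which way the left bottle's cap unscrews, unscrew it and lift it straight up off the neck. Finish still holding the cap in the gripper, level, a few centimetres clear above its own open neck; leave the right bottle shut and the other things on the bench where they are.

Things in the scene. Friction and masses are not known exactly. Their poses are not given: they have to be found in the camera images.
- rack: Low oak rack fixed to the bench, 108 mm (its x) by 238 mm (its y), 60 mm high. Two square pockets hold two identical white 1-litre bottles, 86 mm square, so that they cannot turn or lift; between them is a slot with plant labels (tops below 130 mm). Origin: centre of its underside. Its y axis points from the right bottle to the left one; the bottles' axes stand 65 mm either side of the origin.
- neck_left (a point): Centre of the rim of the left bottle's mouth, 205 mm above the bench, under cap_left at the start; z up, axes as the rack's. The neck is 40 mm across, with a short three-start thread: turned the loosening way (anticlockwise from above for a right-hand thread, clockwise for a left-hand one; it varies) the cap is free when turned 58 to 82 degrees from home (aim at 70), where a stop ends the turn.
- neck_right (a point): The same point of the right bottle, covered by cap_right.
- cap_left: Black round ribbed screw cap to take off: 58 mm across, 26 mm tall, about 30 g. Origin: centre of its underside; z up. Home, it lies 22 mm below the rim, flat top 4 mm above it, x axis along the rack's x (within 4 degrees at the start). It turns easily; the wrong way it stops dead within 8 degrees. Turning does not raise it; till free it lifts only 1 to 5 mm and cannot be pulled off.
- cap_right: The same sort of cap on the right bottle, with the other hand of thread; stays as it is.
- planter: Glazed blue round planter with a rim, 148 mm across, 130 mm tall, to the left. Origin: centre of its underside. Leave alone.
- seed_tray: Clear plastic seed tray with its lid on, 228 x 158 mm, 95 mm tall, to the right. Origin: centre of its underside. Leave alone.
- tamper: Round wooden soil tamper standing on its 80 mm disc, handle up, 102 mm tall, beyond the rack. Origin: centre of its underside. Leave alone.
- beaker: Clear plastic measuring beaker, 72 mm across, 95 mm tall, beyond the rack. Origin: centre of its underside. Leave alone.

How it is judged:
By the outcome, as a careful person would: the job done as asked, in the order asked, and still so for the second after the job is handed in, while the arm keeps its last pose, push and grip.
It also fails if it takes over 38 s, if anything falls off the work surface, if the arm or the gripper's body presses on something with over 40 N, if the wrist force passes 120 N, or if a joint passes its speed limit or range.

### The arm

A 7-joint arm with a two-finger parallel gripper is mounted at the origin on the work surface. World frame = base frame: x ahead of the robot, y to its left, z up, the work surface at z = 0. Lengths are in mm, angles in rad, forces in N, time in s.
With the tool pointing down it reaches from about 400 to 875 mm from the base axis. Payload 4.4 kg.
Tool frame: the origin (TCP) lies midway between the tips of the shut fingers; the grasp point (between the pads) lies 19 mm behind it (ctrl.grip_point_offset is the distance from the TCP to the grasp point, in mm); z points along the fingers, y is the line along which they close (so a half turn about z gives the same grasp; the last joint's range is limited). The gripper opens to 85 mm and grips with 20 to 120 N. Pads are 22 mm wide; open, the fingers measure 114 mm over their backs; the gripper's body (76 mm by 85 mm) begins 54 mm behind the grasp point. The pads swing forward as they close: fully open they stand 13 mm farther back than shut.
Start: joints at [-1.211, 0.628, 0.038, 1.517, -0.027, 0.996, -0.02], TCP at [268.461, 591.985, 231.313] pointing down, gripper open.
Joint ranges: [-3.06, 3.06], [-0.37, 2.12], [-1.25, 1.32], [0.18, 2.47], [-1.1, 4.24], [0.23, 1.98], [-2.94, 2.94]. Speed limits (rad/s): [2.57, 2.57, 3.14, 3.14, 3.14, 3.14, 3.14].

### API

Orientations are given as [roll, pitch, yaw] about the fixed x, y, z axes, in that order (R = Rz(yaw) Ry(pitch) Rx(roll)).
In Python, from cell import ctrl, telemetry, get_image, calibration, finish_job gives the robot as it stands (ctrl), with the cameras as plain functions, the job as plain functions and the readings (telemetry).
- The arm moves only by the shell command python3 nudge.py 'ROWS'. ROWS is 1 to 12 rows, parted by a bar, with the numbers parted by commas; each row has 7 numbers: dx, dy, dz in shares of the most that a row can go, 1 being 50 mm, then a rotation vector rx, ry, rz in normalised numbers (1 is 2 rad), then the finger opening in mm; each row shifts and turns the commanded pose from where the row before left it, along the tool's axes as they then stand; what a row does not reach is not made up. A row lasts 1/10 s, in which the tool goes at most 50 mm and 0.15 rad, less where a joint would pass 70% of its speed; a pose out of reach is approached as far as the arm can. The fingers move at their own pace and stop on an object; the grip force is fixed at half the most. Time passes only in rows, so rows that do not move let the fingers close. It prints the time, the measured TCP pose, the force, the opening and the grip force at its end. No shift or turn number may pass 1 either way. Input that does not fit is refused with a message, and nothing moves.
- telemetry.read_state(): the state, without advancing time (a new reading comes with each control period).
- get_image(name): name is "scene" or "top" or "wrist"; returns the picture (384x512x3 uint8, blue, green, red); there is no depth.
- calibration(name): a dict with "fx", "fy", "cx", "cy" (pixels), "rvec" (rotation vector, rad) and "tvec" (3), from world to camera coordinates, as OpenCV has them; the wrist camera has in their place "hand_eye" (4x4, takes a point from camera to tool coordinates, whose origin is the TCP and whose axes are the flange's). Camera axes: x right, y down, z forward; pixel columns grow to the right and rows downward; lengths in mm; the calibration is good to about 2 mm. A picture is of the moment at which its call begins: read the wrist's pose just before it. calibration takes no time and is no camera call.
- finish_job(): hands the job in; it is judged then, once.
The state is a dict: "clock": time; "qpos": joint angles; "qd": joint speeds; "tau": joint torques, N m; "eef_pos": TCP position; "tool_rot": TCP orientation; "force": force on the tool from outside, world axes, zero at the start; "torque": the same for the moment, N m; "width": finger opening in mm; "gripper_force": force on a finger pad.
Only numpy, scipy, OpenCV 4.12 (cv2) and the standard library are available. Lean on these libraries where they do the work, as an engineer would, in place of code of your own. Each camera call takes 0.05 s, during which the arm holds its last target. There are 200 camera calls.

## Working session

There is one attempt and no reset: what is moved stays moved. The work goes in short steps, Python scripts to look and compute and a shell command to move; the robot and the scene stay as the last step left them, time stands still between calls to the robot, and variables do not carry over. Pictures are saved under pics/ and viewed, at most 10 in all, crops included, and the job is handed in when it is done.

```bash
ls; mkdir -p pics; python3 - <<'E'
from cell import ctrl, telemetry, get_image, calibration, finish_job
import cv2,numpy as np
s=telemetry.read_state();print({k:np.round(v,3).tolist() for k,v in s.items()})
a=[get_image(n) for n in("scene","top","wrist")]
for n,i in zip("stw",a): cv2.imwrite(f"pics/raw_{n}.png",i)
cv2.imwrite("pics/a.png",cv2.resize(a[0],(800,600)));cv2.imwrite("pics/b.png",cv2.resize(a[1],(800,600)))
for n in("scene","top","wrist"):print(calibration(n))
E
```

```text
cell.py
nudge.py
pics
{'clock': 0.0, 'qpos': [-1.211, 0.629, 0.038, 1.518, -0.027, 0.996, -0.02], 'qd': [0.0, 0.0, 0.001, -0.001, -0.001, 0.0, -0.0], 'tau': [-0.0, -56.341, 1.226, -19.345, 0.011, 0.011, 0.0], 'eef_pos': [268.188, 591.419, 230.416], 'tool_rot': [-3.14, -0.0, 2.716], 'force': [0.466, 0.964, -0.22], 'torque': [0.006, 0.028, 0.014], 'gripper_force': 0.0, 'width': 85.366}
{'fx': 385.10746568624774, 'fy': 385.10746568624774, 'cx': 255.04006856579386, 'cy': 199.97020650040417, 'rvec': array([ 0.79256524,  2.55722817, -1.09044059]), 'tvec': array([ 521.16763574, -152.48460759, 1538.57334375])}
{'fx': 377.40776783549114, 'fy': 377.40776783549114, 'cx': 254.8005782089616, 'cy': 184.8700266557306, 'rvec': array([ 2.12101335, -2.16149562,  0.14949299]), 'tvec': array([   3.86826735,  639.17520078, 1333.64109888])}
{'fx': 265.53284196674224, 'fy': 265.53284196674224, 'cx': 259.4687621284511, 'cy': 191.09211497746918, 'hand_eye': array([[-1.58600514e-04, -9.62925734e-01, -2.69766576e-01,
         6.77013470e+01],
       [ 9.99999563e-01,  9.57773292e-05, -9.29792356e-04,
         7.28558203e-01],
       [ 9.21158509e-04, -2.69766606e-01,  9.62925298e-01,
        -1.43001007e+02],
       [ 0.00000000e+00,  0.00000000e+00,  0.00000000e+00,
         1.00000000e+00]])}
```

View pics/a.png

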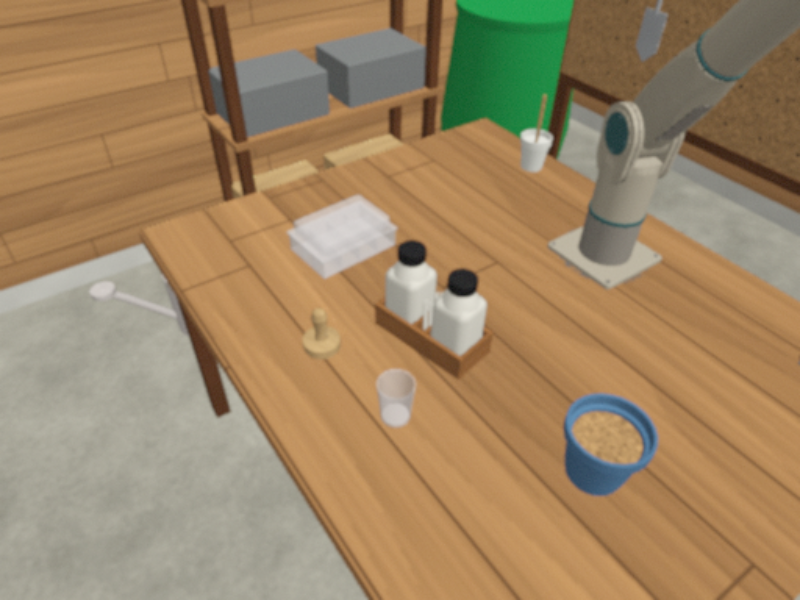

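View pics/b.png

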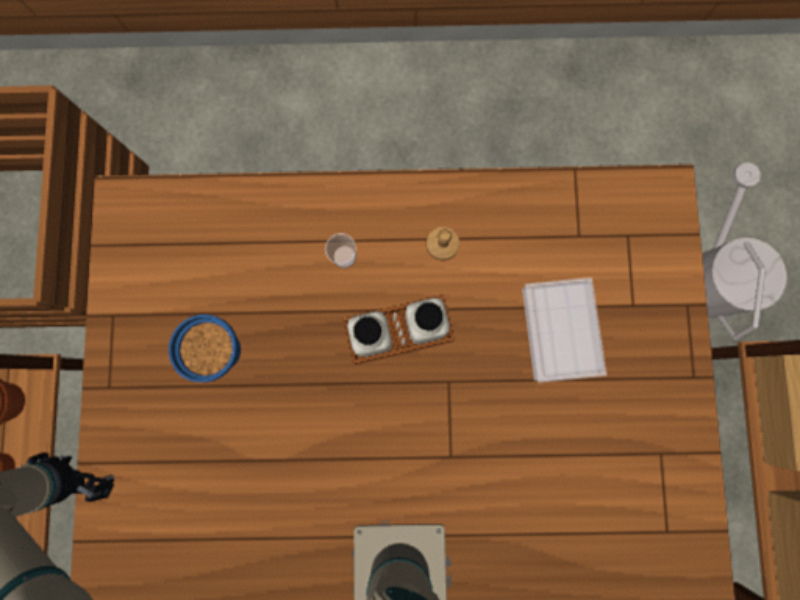

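The scene picture shows the left bottle's cap at about (462,283) of 800x600 and the right one at (412,255). In the top view they are at (367,331) and (428,317), with the planter well to the left of them.

```bash
cat > h.py <<'E'
from cell import ctrl, telemetry, get_image, calibration, finish_job
import cv2,numpy as np
from scipy.spatial.transform import Rotation as R
def cam(n,s=None):
    c=calibration(n);K=np.array([[c['fx'],0,c['cx']],[0,c['fy'],c['cy']],[0,0,1]])
    if n=='wrist':
        T=np.eye(4);T[:3,:3]=R.from_euler('xyz',s['tool_rot']).as_matrix();T[:3,3]=s['eef_pos']
        W=np.linalg.inv(T@c['hand_eye'])
    else:
        W=np.eye(4);W[:3,:3]=cv2.Rodrigues(c['rvec'])[0];W[:3,3]=c['tvec']
    return K@W[:3],W,K
def black(img,amin,amax,th=50,roi=None):
    m=(img.max(2)<th).astype(np.uint8)
    if roi: q=np.zeros_like(m);a,b,c,d=roi;q[b:d,a:c]=m[b:d,a:c];m=q
    cs,_=cv2.findContours(m,cv2.RETR_EXTERNAL,cv2.CHAIN_APPROX_NONE)
    return [c for c in cs if amin<cv2.contourArea(c)<amax]
def plane(P,uv,z):
    M=np.c_[P[:,0],P[:,1],-np.array([uv[0],uv[1],1.])];v=np.linalg.solve(M,-(P[:,2]*z+P[:,3]));return v[:2]
def tri(P1,u1,P2,u2):
    X=cv2.triangulatePoints(P1,P2,np.float64(u1).reshape(2,1),np.float64(u2).reshape(2,1));return (X[:3]/X[3]).ravel()
E
python3 - <<'E'
from h import *
r={}
for n,f,roi in(("scene","s",(240,140,320,200)),("top","t",(215,185,300,230))):
    im=cv2.imread(f"pics/raw_{f}.png");P=cam(n)[0]
    cs=black(im,60,2000,60,roi)
    r[n]=P,sorted([cv2.minEnclosingCircle(c)[0] if n=="top" else np.add(cv2.boundingRect(c)[:2],np.array(cv2.boundingRect(c)[2:])/2) for c in cs],key=lambda p:p[0])
    print(n,[(np.round(q,1),cv2.contourArea(c),cv2.boundingRect(c)) for q,c in zip(r[n][1],cs)])
P1,s=r["scene"];P2,t=r["top"]
for a,b in((s[-1],t[0]),(s[0],t[-1])): print(tri(P1,a,P2,b),plane(P2,b,205),plane(P1,a,196))
# planter & others rough
for uv,z in(((204/1.5625,348/1.5625),130),((341/1.5625,250/1.5625),90),((442/1.5625,241/1.5625),60)):print(plane(P2,uv,z))
E
```

```text
scene [(array([263.5, 162.5]), 207.0, (287, 173, 18, 16)), (array([296., 181.]), 180.0, (255, 155, 17, 15))]
top [(array([234.9, 211.2]), 211.0, (227, 203, 17, 17)), (array([274., 202.]), 212.5, (266, 194, 17, 17))]
[531.61180882  57.43460409 194.5206275 ] [531.6157387   55.98761551] [532.03761363  59.49959262]
[559.21488498 -69.65000124 193.43433635] [558.88349575 -69.89431804] [560.49141075 -66.19266907]
[505.16814043 415.52865749]
[725.37807296 120.80128845]
[ 748.69203774 -113.28044024]
```

The rows are not in the units I measure in: shifts go in shares of 50 mm and turns go in shares of 2 rad. I convert before sending: -38 mm is -0.76, -31 mm is -0.62, 0.12 rad / 2 = 0.06.

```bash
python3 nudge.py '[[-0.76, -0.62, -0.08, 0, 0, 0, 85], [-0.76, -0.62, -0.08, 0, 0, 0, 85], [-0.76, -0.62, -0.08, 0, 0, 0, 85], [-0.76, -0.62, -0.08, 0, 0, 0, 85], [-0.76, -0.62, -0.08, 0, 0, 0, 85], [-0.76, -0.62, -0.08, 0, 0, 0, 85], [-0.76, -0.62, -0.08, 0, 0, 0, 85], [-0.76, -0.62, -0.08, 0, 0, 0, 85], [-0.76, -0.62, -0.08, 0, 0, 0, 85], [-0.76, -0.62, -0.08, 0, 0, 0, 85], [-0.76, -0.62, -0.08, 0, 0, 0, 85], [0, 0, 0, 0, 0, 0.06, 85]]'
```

```text
refused: ROWS must be rows parted by a bar, with the numbers parted by commas. Nothing was moved.
```

I used the wrong layout. The manual says rows parted by a bar, with the numbers parted by commas; once more.

```bash
python3 nudge.py '-0.76,-0.62,-0.08,0,0,0,85 | -0.76,-0.62,-0.08,0,0,0,85 | -0.76,-0.62,-0.08,0,0,0,85 | -0.76,-0.62,-0.08,0,0,0,85 | -0.76,-0.62,-0.08,0,0,0,85 | -0.76,-0.62,-0.08,0,0,0,85 | -0.76,-0.62,-0.08,0,0,0,85 | -0.76,-0.62,-0.08,0,0,0,85 | -0.76,-0.62,-0.08,0,0,0,85 | -0.76,-0.62,-0.08,0,0,0,85 | -0.76,-0.62,-0.08,0,0,0,85 | 0,0,0,0,0,0.06,85'
python3 nudge.py '0,0,0,0,0,0.06,85 | 0,0,0,0,0,0.06,85 | 0,0,0,0,0,0.06,85 | 0,0,0,0,0,0.06,85 | 0,0,0,0,0,0.06,85 | 0,0,0,0,0,0.06,85 | 0,0,0,0,0,0.045,85 | 0,0,0,0,0,0,85'
python3 - <<'E'
from h import *
s=telemetry.read_state();im=get_image("wrist");print(s['eef_pos'],s['tool_rot'],s['qpos'])
import json;json.dump([list(map(float,s['eef_pos'])),list(map(float,s['tool_rot']))],open('p1.json','w'))
cv2.imwrite("pics/w1.png",im)
E
```

```text
clock: 1.35
eef_pos: [511.6, 99.5, 276.0]
tool_rot: [-3.14, 0.005, 2.581]
force: [-0.6, 0.5, 0.3]
width: 84.8
gripper_force: 0.0
clock: 2.15
eef_pos: [508.0, 108.8, 275.1]
tool_rot: [-3.141, 0.0, 1.786]
force: [-0.6, 0.2, -0.6]
width: 85.1
gripper_force: 0.0
[508.04184274 108.84720785 275.06067751] [-3.14098852e+00  2.57042098e-04  1.78579372e+00] [-0.5055873   0.40651186  0.34132616  1.82780794 -0.1648457   0.93554688
  0.12327219]
```

View pics/w1.png

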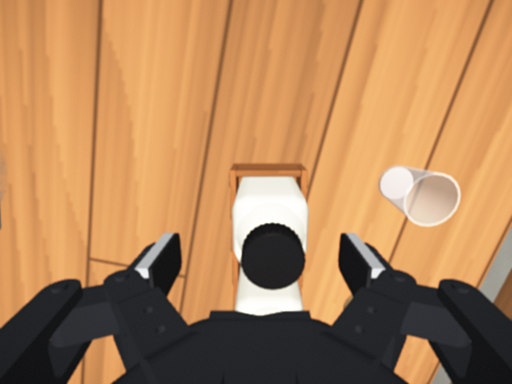

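The wrist view shows the left cap as a black disc at about (272,256), radius about 31. The white bottle is behind it, the rack's left end is at row 166, and the fingers straddle the cap. I'll take a second wrist view for height.

To row units: 30 mm is 0.6.

```bash
python3 nudge.py '0.6,0.6,0,0,0,0,85 | 0.6,0.6,0,0,0,0,85 | 0,0,0,0,0,0,85 | 0,0,0,0,0,0,85'
cat > m.py <<'E'
from h import *
import json
s=telemetry.read_state();im=get_image("wrist");cv2.imwrite("pics/w2.png",im)
q=json.load(open('p1.json'));s1=dict(eef_pos=q[0],tool_rot=q[1]);im1=cv2.imread("pics/w1.png")
def circ(im,s,g):
    P,W,K=cam('wrist',s);x=P@np.r_[g,1];x=x[:2]/x[2];a,b=x.astype(int)
    c=max(black(im,800,6000,60,(a-40,b-40,a+40,b+40)),key=cv2.contourArea)
    e=cv2.fitEllipse(cv2.convexHull(c));return P,e
X=np.array([531.7,57,209.])
P1,e1=circ(im1,s1,X);P2,e2=circ(im,s,X);print(e1,e2)
Y=tri(P1,e1[0],P2,e2[0]);print('tri',Y,'plane',plane(P1,e1[0],205),plane(P2,e2[0],205))
# rack left edge: brown end rail direction in w1, on plane z=60 : pixels of white bottle / rack sides
E
python3 m.py
```

```text
clock: 2.6
eef_pos: [553.9, 180.9, 274.6]
tool_rot: [-3.14, 0.0, 1.789]
force: [-0.1, -0.9, -0.8]
width: 85.1
gripper_force: 0.0
((272.2464904785156, 255.96327209472656), (62.95563888549805, 65.22480773925781), 165.4281463623047) ((205.71820068359375, 331.4376220703125), (91.60832214355469, 103.98961639404297), 0.15175771713256836)
tri [529.26609167  77.9334946  241.35418697] plane [530.94407241  60.9903286 ] [532.26545235  39.16827326]
```

To row units: -38 mm is -0.76, -16 mm is -0.32.

```bash
python3 nudge.py '-0.76,-0.32,0,0,0,0,85 | -0.76,-0.32,0,0,0,0,85 | -0.76,-0.32,0,0,0,0,85 | 0,0,0,0,0,0,85 | 0,0,0,0,0,0,85'
python3 m.py
```

```text
clock: 3.15
eef_pos: [530.9, 56.4, 275.8]
tool_rot: [3.141, -0.0, 1.782]
force: [-0.4, 0.6, -1.0]
width: 84.9
gripper_force: 0.0
((272.2464904785156, 255.96327209472656), (62.95563888549805, 65.22480773925781), 165.4281463623047) ((260.25042724609375, 197.94993591308594), (66.25137329101562, 67.09193420410156), 163.88246154785156)
tri [532.32987128  56.65798094 196.96301065] plane [530.94401268  60.99360919] [531.78702462  59.07888079]
```

View pics/w2.png

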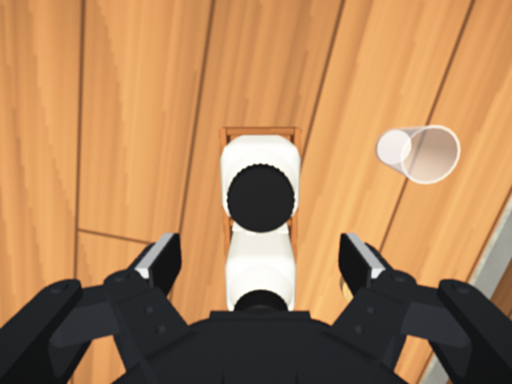

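Now the cap is clear at (260,198), with the rack's sides upright in the image, so the yaw is aligned. Next I descend.

To row units: 25 mm is 0.5, 1.4 mm is 0.028.

```bash
python3 nudge.py '0.028,0.024,0.5,0,0,0,85 | 0,0,0.5,0,0,0,85 | 0,0,0.4,0,0,0,85 | 0,0,0,0,0,0,85'; python3 nudge.py '0,0,0.2,0,0,0,85 | 0,0,0.2,0,0,0,85 | 0,0,0.1,0,0,0,85 | 0,0,0,0,0,0,85'; python3 -c "
from cell import ctrl, telemetry, get_image, calibration, finish_job;print(ctrl.grip_point_offset)"
```

```text
clock: 3.6
eef_pos: [530.3, 61.5, 202.9]
tool_rot: [-3.136, -0.001, 1.788]
force: [-0.4, 0.2, -0.0]
width: 84.9
gripper_force: 0.0
clock: 4.0
eef_pos: [532.0, 60.3, 179.8]
tool_rot: [-3.141, -0.0, 1.786]
force: [-0.1, -0.0, -0.5]
width: 84.9
gripper_force: 0.0
18.700000000000003
```

```bash
python3 nudge.py '0,0,0,0,0,0,70 | 0,0,0,0,0,0,66 | 0,0,0,0,0,0,66';python3 nudge.py '0,0,0,0,0,0,50 | 0,0,0,0,0,0,50 | 0,0,0,0,0,0,50 | 0,0,0,0,0,0,50 | 0,0,0,0,0,0,50'; python3 - <<'E'
from h import *
s=telemetry.read_state();print(s['torque'],s['qpos']);im=get_image("wrist");cv2.imwrite("pics/w3.png",im)
E
```

```text
clock: 4.3
eef_pos: [532.7, 60.2, 180.7]
tool_rot: [3.141, -0.0, 1.786]
force: [0.1, -0.1, 0.6]
width: 66.1
gripper_force: 0.0
clock: 4.8
eef_pos: [532.4, 60.2, 181.0]
tool_rot: [3.141, -0.0, 1.786]
force: [-1.9, -0.9, 4.7]
width: 56.8
gripper_force: 63.9
[-0.07593749  0.3876689   0.02912681] [-0.36374272  0.54842559  0.29698653  1.89690266 -0.23147772  0.72896726
  0.28055696]
```

View pics/w3.png

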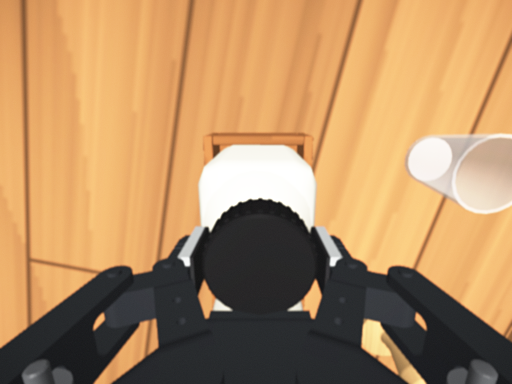

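The cap is held between both pads (fingers at about (200,255) and (325,255), cap (262,258)). I'll probe anticlockwise in small steps.

To row units: -0.03 rad / 2 = -0.015.

```bash
T="import numpy as np
from cell import ctrl, telemetry, get_image, calibration, finish_job
print(np.round(telemetry.read_state()['torque'],2))"
python3 nudge.py '0,0,0,0,0,-0.015,50 | 0,0,0,0,0,-0.015,50'|egrep 'rot|force:|pos'; python3 -c "$T"
python3 nudge.py '0,0,0,0,0,-0.015,50 | 0,0,0,0,0,-0.01,50 | 0,0,0,0,0,0,50'|egrep 'rot|force:|pos'; python3 -c "$T"
```

```text
eef_pos: [531.5, 60.3, 180.9]
tool_rot: [-3.14, -0.001, 1.846]
force: [-3.6, 0.0, 9.0]
gripper_force: 64.3
[-0.04  1.   -0.18]
eef_pos: [530.7, 60.2, 180.9]
tool_rot: [-3.139, -0.002, 1.894]
force: [-5.1, 0.9, 9.0]
gripper_force: 64.4
[-0.03  1.09 -0.48]
```

To row units: -0.03 rad / 2 = -0.015.

```bash
T="import numpy as np
from cell import ctrl, telemetry, get_image, calibration, finish_job
print(np.round(telemetry.read_state()['torque'],2))"
python3 nudge.py '0,0,0,0,0,-0.015,50 | 0,0,0,0,0,0,50'|egrep 'rot|force:|pos'; python3 -c "$T"
python3 nudge.py '0,0,0,0,0,-0.015,50 | 0,0,0,0,0,0,50'|egrep 'rot|force:|pos'; python3 -c "$T"
```

```text
eef_pos: [530.5, 60.1, 181.0]
tool_rot: [-3.139, -0.003, 1.921]
force: [-5.4, 0.8, 10.0]
gripper_force: 64.4
[ 0.03  1.18 -1.3 ]
eef_pos: [530.4, 60.1, 180.9]
tool_rot: [-3.139, -0.004, 1.947]
force: [-6.2, 1.8, 9.7]
gripper_force: 64.4
[ 0.15  1.3  -2.12]
```

Torque climbs steeply past about 6°, so that is the stop. The left bottle has a left-hand thread, so I turn clockwise.

To row units: 0.08 rad / 2 = 0.04.

```bash
cat > t.py <<'E'
import numpy as np
from cell import ctrl, telemetry, get_image, calibration, finish_job
s=telemetry.read_state();print(np.round(s['torque'],2),np.round(s['qpos'],2))
E
python3 nudge.py '0,0,0,0,0,0.04,50 | 0,0,0,0,0,0.04,50 | 0,0,0,0,0,0.04,50 | 0,0,0,0,0,0.04,50 | 0,0,0,0,0,0,50'|egrep 'rot|force:|pos'; python3 t.py
python3 nudge.py '0,0,0,0,0,0.05,50 | 0,0,0,0,0,0.05,50 | 0,0,0,0,0,0.05,50 | 0,0,0,0,0,0.05,50 | 0,0,0,0,0,0,50'|egrep 'rot|force:|pos';python3 t.py
```

```text
eef_pos: [532.6, 59.8, 181.0]
tool_rot: [3.141, 0.0, 1.634]
force: [-1.5, -1.4, 6.1]
gripper_force: 64.0
[-0.22  0.33 -0.03] [-0.39  0.55  0.34  1.9  -0.27  0.73  0.16]
eef_pos: [533.1, 59.5, 181.0]
tool_rot: [3.14, 0.0, 1.234]
force: [-0.2, -1.8, 5.1]
gripper_force: 64.0
[-0.33  0.11  0.  ] [-0.47  0.57  0.46  1.9  -0.36  0.75 -0.14]
```

Turning freely; yaw should end around 0.566 (1.786 − 1.22).

To row units: 0.1 rad / 2 = 0.05.

```bash
python3 nudge.py '0,0,0,0,0,0.05,50 | 0,0,0,0,0,0.05,50 | 0,0,0,0,0,0.05,50 | 0,0,0,0,0,0.05,50 | 0,0,0,0,0,0.05,50 | 0,0,0,0,0,0,50'|egrep 'rot|force:|pos';python3 t.py
python3 nudge.py '0,0,0,0,0,0.04,50 | 0,0,0,0,0,0.035,50 | 0,0,0,0,0,0,50'|egrep 'rot|force:|pos';python3 t.py
```

```text
eef_pos: [533.0, 59.4, 181.0]
tool_rot: [3.14, -0.0, 0.734]
force: [0.1, -2.0, 5.5]
gripper_force: 64.0
[-0.33  0.11 -0.08] [-0.56  0.6   0.61  1.9  -0.48  0.78 -0.53]
eef_pos: [533.6, 59.3, 181.0]
tool_rot: [3.139, -0.002, 0.585]
force: [-0.0, -2.4, 5.3]
gripper_force: 63.9
[-0.5  -0.13 -0.06] [-0.58  0.61  0.65  1.9  -0.51  0.79 -0.64]
```

To row units: -3 mm is -0.06, -2 mm is -0.04.

```bash
python3 nudge.py '0,0,-0.06,0,0,0,50 | 0,0,-0.06,0,0,0,50 | 0,0,-0.04,0,0,0,50 | 0,0,0,0,0,0,50';python3 t.py
```

```text
clock: 8.05
eef_pos: [533.1, 59.1, 188.5]
tool_rot: [3.139, -0.0, 0.586]
force: [2.4, -4.5, 0.6]
width: 56.7
gripper_force: 64.8
[-1.   -0.55  0.02] [-0.59  0.6   0.66  1.9  -0.5   0.81 -0.65]
```

The cap is 7.5 mm up with no pull on it, so it is free. I'll lift it the rest of the way.

To row units: -8 mm is -0.16, -5 mm is -0.1.

```bash
python3 nudge.py '0,0,-0.1,0,0,0,50 | 0,0,-0.1,0,0,0,50 | 0,0,-0.1,0,0,0,50 | 0,0,-0.1,0,0,0,50 | 0,0,-0.16,0,0,0,50 | 0,0,-0.16,0,0,0,50 | 0,0,-0.16,0,0,0,50 | 0,0,-0.16,0,0,0,50 | 0,0,0,0,0,0,50 | 0,0,0,0,0,0,50 | 0,0,0,0,0,0,50'; python3 - <<'E'
from h import *
s=telemetry.read_state();print(s['tool_rot'],s['qd'])
im=get_image("scene");w=get_image("wrist");t=get_image("top")
a=cv2.resize(im[110:270,190:340],(400,426));b=cv2.resize(t[150:240,190:310],(400,300));o=np.zeros((426,800,3),np.uint8);o[:,:400]=a;o[:300,400:]=b
cv2.imwrite("pics/f1.png",o);cv2.imwrite("pics/f2.png",w)
E
```

```text
clock: 9.15
eef_pos: [532.1, 60.3, 240.0]
tool_rot: [-3.141, 0.001, 0.586]
force: [-0.0, 0.1, -0.7]
width: 57.1
gripper_force: 65.7
[-3.14119429e+00  5.60316980e-04  5.85862074e-01] [ 0.00356003  0.00290709 -0.00044828  0.00142929 -0.00109933 -0.00082365
  0.00124802]
```

View pics/f1.png

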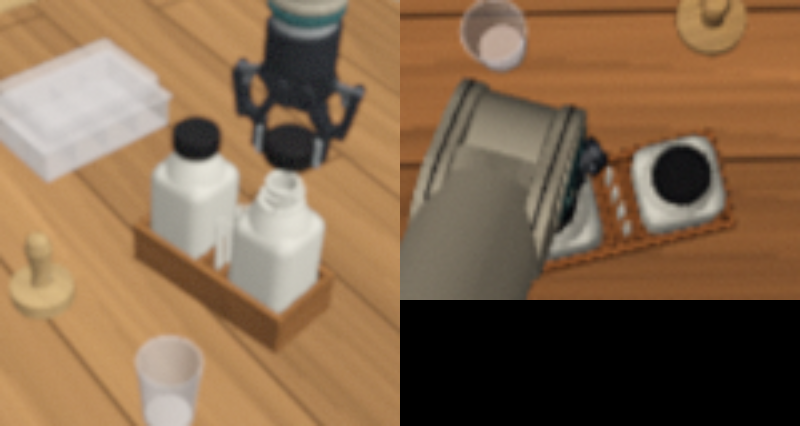

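View pics/f2.png

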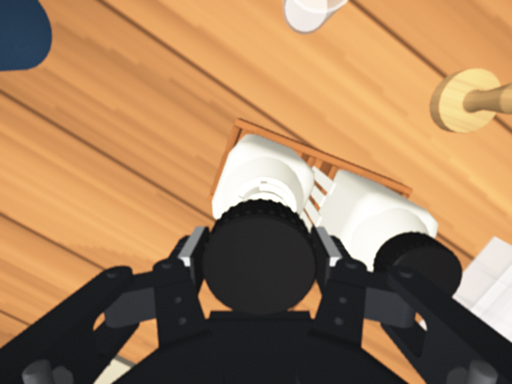

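The scene crop shows the left neck open at (285,185) with the cap held level above it at (290,148), and the right cap still on. The wrist view shows the cap square between the pads. It is about 37 mm clear of the rim, and the other things are where they were.

```bash
python3 -c "
from cell import ctrl, telemetry, get_image, calibration, finish_job;print(finish_job())"
```

```text
the job is handed in; nothing more can be done
None
```

The left bottle has a left-hand thread: I unscrewed its cap clockwise, lifted it straight up, and handed in with the gripper holding it level about 37 mm above its open neck, the right bottle still shut and nothing else touched.

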